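# Top up the leaning kiln-prop magazine and swing its keeper over

## Task

Top up the leaning clear tube, which already holds one slim white kiln prop: load the two slim white props from the kiln shelf into it end to end, so that both slide right down inside on top of the first, and then swing the steel keeper strap fully across the tube's mouth until it stops. Enter the props gently: the red bush at the mouth sits a little off-centre and the tube cracks if a prop is forced, so feel for the hole. Leave the two fat terracotta props standing where they are.

Things in the scene. Friction and masses are not known exactly. Their poses are not given: they have to be found in the camera images.
- prop_a_center (a point): one of two slim kiln props: a plain solid white ceramic cylinder, 32 mm diameter, 50 mm long, 65 to 125 g, standing on end on a 12 mm thick buff kiln shelf (200 x 280 mm). The point is its centre, 25 mm above its foot; z is its axis; either end may go first
- prop_b_center (a point): one of two slim kiln props: a plain solid white ceramic cylinder, 32 mm diameter, 50 mm long, 65 to 125 g, standing on end on a 12 mm thick buff kiln shelf (200 x 280 mm). The point is its centre, 25 mm above its foot; z is its axis; either end may go first
- prop_c_center (a point): a third, equal slim white prop, already lying at the bottom of the clear tube when the work starts. The point is its centre
- tube: clear acrylic tube on a grey base plate, topped by a red guide bush. Origin: on the tube's axis at the mouth (the bush's top face), 165 mm above the bench. z points out of the mouth along the axis, leaning 0.5 rad from vertical, roughly towards the robot; x lies in the vertical plane of the lean and points uphill, away from the robot; y is level, towards the strap's pivot post. Outside diameter 48 mm
- bushmark (a point): middle of the mouth as drawn; axes as the tube's. The red bush round it (10 mm high, 48 mm outside, hole 34 mm: 1 mm clearance round a prop, square edge) is adjustable and clamped off the tube's axis by an unknown amount, up to 3.4 mm to either side along x. This point does NOT show that: find the hole itself by touch or sight. The clamped bush does not yield
- floor (a point): centre of the tube's closed floor, 154 mm below the mouth; axes as the tube's. Below the bush the bore is 39.6 mm wide. Three props end 4 mm below the mouth. A prop let go with its foot 24 mm below the mouth slides down by itself
- pivot (a point): top of the strap's pivot post (16 mm diameter), level with the mouth, at x = 0, y = +42 mm in the tube's axes; the post is parallel to the tube
- strap (a joint): keeper strap, a flat steel arm 18 mm wide, 5 mm thick, 76 mm long from the pivot, sweeping 1.5 mm over the mouth. 0 = closed against its stop, pointing along the tube's -y across the mouth; at q rad it points along (sin q, -cos q) in the tube's x, y. It starts open, 1.55 to 2.1 rad, pointing uphill; slight friction (about 1 N at the knob) holds it where it is left
- knob (a point): middle of the strap's upright red knob, 14 mm diameter, 32 mm tall, 58 mm from the pivot axis; the point is 16 mm over the strap's upper face, 22.5 mm above the plane of the mouth; the knob's axis is parallel to the tube's
- fat_a_mark (a point): a bystander: fat terracotta-coloured prop, 46 mm diameter, 50 mm tall, standing on the same kiln shelf among the slim ones; too thick for the tube. The point is its centre
- fat_b_mark (a point): a bystander: fat terracotta-coloured prop, 46 mm diameter, 50 mm tall, standing on the same kiln shelf among the slim ones; too thick for the tube. The point is its centre
Not all that is in view belongs to the job. Leave any black or blue look-alike of the part that bears prop_a_center alone.

How it is judged:
By the outcome, as a careful person would: the job done as asked, in the order asked, and still so for the second after the job is handed in, with the robot touching nothing.
It also fails if it takes over 72 s, if anything falls off the work surface, if the arm or the gripper's body presses on something with over 40 N, if the wrist force passes 120 N, or if a joint passes its speed limit or range.

## Robot

A 6-joint arm with a two-finger parallel gripper is mounted at the origin on the work surface. World frame = base frame: x ahead of the robot, y to its left, z up, the work surface at z = 0. Lengths are in m, angles in rad, forces in N, time in s.
With the tool pointing down it reaches from about 0.375 to 0.975 m from the base axis. Payload 3.8 kg.
Tool frame: the origin (TCP) lies where the fingers leave the gripper's body, on its centre line; the fingertips stand 73 mm ahead of it and the grasp point (between the pads) lies 54 mm ahead of it; z points along the fingers, y is the line along which they close (so a half turn about z gives the same grasp; the last joint's range is limited). The gripper opens to 85 mm and grips with 20 to 120 N. Pads are 22 mm wide; open, the fingers measure 114 mm over their backs; the gripper's body (76 mm by 85 mm) begins 54 mm behind the grasp point. The pads swing forward as they close: fully open they stand 13 mm farther back than shut.
Start: joints at [1.089, 0.264, 1.604, -0, 1.274, -0.037], TCP at [0.29, 0.609, 0.304] pointing down, gripper open.
Joint ranges: [-2.63, 2.63], [-0.94, 2.18], [0.31, 2.57], [-1.31, 4.45], [0, 2.66], [-2.55, 2.55]. Speed limits (rad/s): [2.57, 2.57, 3.14, 3.14, 3.14, 3.14].

## Interface

Orientations are given as a rotation vector (axis times angle).
In Python, from workcell import read_state, viewer, bot gives the robot as it stands.
- The arm moves only by the tool jog_arm, never from a script. Its argument "increments" is a list that holds one entry, the list of rows, each a list of 7 numbers: the shift along the tool's x, y, z in units of 30 mm (1.0 is 30 mm), then the turn, a rotation vector about the tool's x, y, z in units of 6 degrees (1.0 is 6 degrees), then the opening, from -1 (shut) to 1 (fully open). A call has exactly 5 rows; each row shifts and turns the commanded pose from where the row before left it, along the tool's axes as they then stand; what a row does not reach is not made up. A row lasts 1/12 s, in which the tool goes at most 41.7 mm and 7.16 degrees, less where a joint would pass 70% of its speed; a pose out of reach is approached as far as the arm can. A call is refused whole if a number of a shift passes 1 or a number of a turn 1, either way. A call with a gripper value outside its range is refused whole. The fingers move at their own pace and stop on an object; "force" is the grip in N (left out, the last holds). Time passes only in rows, so rows that do not move let the fingers close, or fill a call up. It gives the time, the measured TCP pose, the force, the opening and the grip force at its end, in the units of the state.
- read_state(): the state, without advancing time (a new reading comes with each control period).
- viewer.read_camera(name): name is "scene" or "top"; returns (picture, depth): 480x640x3 uint8, blue, green, red; 480x640 float32, m along the optical axis (not along the pixel's ray), 0 where there is no reading.
- viewer.camera_params(name): a dict with "fx", "fy", "cx", "cy" (pixels), "R" (3x3) and "t" (3): a world point X has camera coordinates R X + t. Camera axes: x right, y down, z forward; pixel columns grow to the right and rows downward; lengths in m; the calibration is good to about 2 mm. A picture is of the moment at which its call begins. camera_params takes no time and is no camera call.
- bot.finish_job(): hands the job in; it is judged then, once.
The state is a dict: "time": time; "q": joint angles; "joint_vel": joint speeds; "joint_torque": joint torques, N m; "tool_pos": TCP position; "tcp_rot": TCP orientation; "wrist_force": force on the tool from outside, world axes, zero at the start; "torque": the same for the moment, N m; "width": opening from 0.0 (shut) to 1.0 (fully open); "grip_force": force on a finger pad.
Only numpy, scipy, OpenCV 4.12 (cv2) and the standard library are available. Lean on these libraries where they do the work, as an engineer would, in place of code of your own. Each camera call takes 0.05 s, during which the arm holds its last target. There are 200 camera calls.

## Working session

There is one attempt and no reset: what is moved stays moved. The work goes in short steps, Python scripts to look and compute and a tool call to move; the robot and the scene stay as the last step left them, time stands still between calls to the robot, and variables do not carry over. Pictures are saved under pics/ and viewed, at most 10 in all, crops included, and the job is handed in when it is done.

Besides the shell and the picture viewer there is one more tool, called after "Emit:" as name(argument=value, ...) on one line, values as JSON. jog_arm: Moves the arm, as the interface text tells. Its arguments: {"type":"object","properties":{"increments":{"type":"array","items":{"type":"array","items":{"type":"array","items":{"type":"number"}}}},"force":{"type":"number"}},"required":["increments"]}

```bash
mkdir -p pics; cat > h.py <<'E'
import numpy as np,cv2
from workcell import read_state,viewer,bot
from scipy.spatial.transform import Rotation as Ro
def cam(n):
    p,d=viewer.read_camera(n);c=viewer.camera_params(n);return p,d,c
def pt(c,u,v,d):
    X=np.array([(u-c['cx'])/c['fx']*d,(v-c['cy'])/c['fy']*d,d]);return np.array(c['R']).T@(X-np.array(c['t']))
def ray(c,u,v,z):
    R=np.array(c['R']);o=-R.T@np.array(c['t']);w=R.T@np.array([(u-c['cx'])/c['fx'],(v-c['cy'])/c['fy'],1]);return o+w*(z-o[2])/w[2]
def proj(c,X):
    x=np.array(c['R'])@np.array(X)+np.array(c['t']);return c['fx']*x[0]/x[2]+c['cx'],c['fy']*x[1]/x[2]+c['cy']
E
python3 - <<'E'
from h import *
for n in('scene','top'):
    p,d,c=cam(n);cv2.imwrite(f'pics/{n}0.png',p);np.savez(f'{n}0.npz',p=p,d=d)
    print(n,c)
print(read_state())
E
```

```text
scene {'fx': 495.28082944434084, 'fy': 495.28082944434084, 'cx': 314.1821608983368, 'cy': 233.22802023549715, 'R': array([[ 0.31366787,  0.94952677,  0.00337237],
       [ 0.78688832, -0.25795065, -0.56059632],
       [-0.53143131,  0.17849474, -0.82808236]]), 't': array([-0.17520834, -0.30057429,  1.23673621])}
top {'fx': 545.6759224776114, 'fy': 545.6759224776114, 'cx': 319.1829672873317, 'cy': 229.80852664137262, 'R': array([[-0.00785763, -0.99993516, -0.00824195],
       [-0.99389039,  0.00871703, -0.11002689],
       [ 0.1100916 ,  0.00732705, -0.99389444]]), 't': array([0.01884554, 0.49123407, 1.18582648])}
{'time': 0.1, 'q': array([ 1.08910198e+00,  2.64712111e-01,  1.60524286e+00,  9.21516238e-06,
        1.27371001e+00, -3.69398726e-02]), 'joint_vel': array([ 0.00017845, -0.00026312, -0.0015119 ,  0.00054905, -0.00130913,
        0.00115654]), 'joint_torque': array([-1.31725428e-04, -5.16707790e+01, -3.68588161e+01, -1.07554606e-04,
        6.29938833e-03,  4.22836899e-05]), 'tool_pos': array([0.29019429, 0.60886509, 0.30266034]), 'tcp_rot': array([-0.69275966, -3.06370471,  0.00314227]), 'wrist_force': array([0.73040742, 0.31340393, 0.14816623]), 'torque': array([-0.02660547, -0.01566913, -0.02400937]), 'grip_force': 0.0, 'width': 1.0021292532225614}
```

View pics/scene0.png

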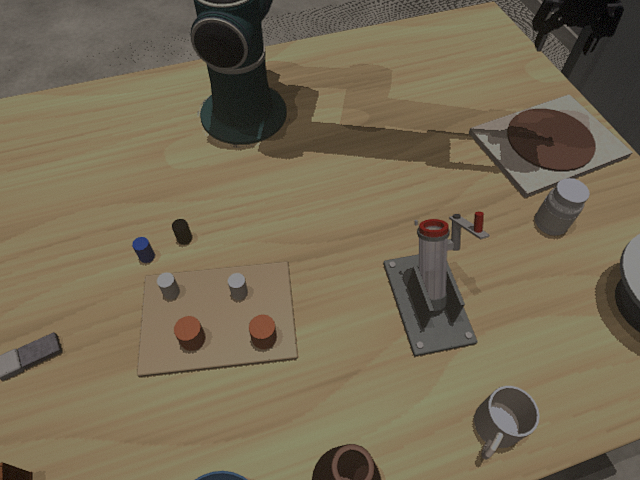

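View pics/top0.png

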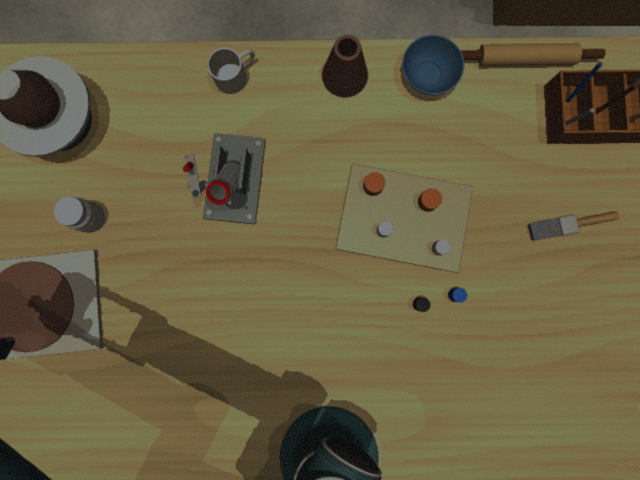

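The white pair at top (385,229) and (442,247) fits: slim, white, on the shelf. The black one (422,304) and the blue one (458,295) are off-shelf look-alikes, and the orange pair at (374,183) and (430,199) are the fat ones. The tube mouth is at top (218,192) and the strap knob at (187,168). I'll confirm this with an enlarged crop and measure.

```bash
python3 - <<'E'
from h import *
D={n:np.load(n+'0.npz') for n in('scene','top')};C={n:viewer.camera_params(n) for n in D}
def comps(m,mn=8):
    k,l,s,ce=cv2.connectedComponentsWithStats(m.astype(np.uint8));return [(s[i,4],ce[i].round(1),s[i,:4],l==i) for i in range(1,k) if s[i,4]>=mn]
for n in D:
    p=D[n]['p'];d=D[n]['d'];c=C[n];h=cv2.cvtColor(p,cv2.COLOR_BGR2HSV)
    v,u=np.mgrid[:480,:640];R=np.array(c['R'])
    X=(np.stack([(u-c['cx'])/c['fx']*d,(v-c['cy'])/c['fy']*d,d],-1)-np.array(c['t']))@R
    np.save(n+'X.npy',X)
    print(n)
    sh=(X[...,0]>.45)&(X[...,0]<.85)&(X[...,1]<.05)&(X[...,1]>-.35)&(X[...,2]>.05)&(X[...,2]<.08)&(d>0)
    for a,ce,b,m in comps(sh,20):
        hh=np.median(h[m],0); print('top-ish',a,ce,b,hh,ray(c,*ce,.062).round(4),X[m].mean(0).round(4),X[m].max(0).round(3))
    red=((h[...,0]<6)|(h[...,0]>174))&(h[...,1]>150)&(h[...,2]>60)&(X[...,1]>.1)&(X[...,1]<.4)&(X[...,0]>.4)&(d>0)
    for a,ce,b,m in comps(red,8): print('red',a,ce,b,X[m].mean(0).round(4),X[m].min(0).round(3),X[m].max(0).round(3))
    pl=(X[...,2]>.004)&(X[...,2]<.03)&(h[...,1]<60)&(X[...,1]>.08)&(X[...,1]<.3)&(X[...,0]>.4)&(X[...,0]<.8)
    for a,ce,b,m in comps(pl,300):
        P=X[m][:,:2].astype(np.float32);r=cv2.minAreaRect(P);print('plate',a,r,np.median(X[m][:,2]))
t=D['top']['p'];s=D['scene']['p']
f=lambda a,k:cv2.resize(a,k,interpolation=cv2.INTER_CUBIC)
I=np.vstack([np.hstack([f(t[130:230,165:275],(396,300)),f(s[200:300,400:510],(396,300))]),np.hstack([f(t[160:310,335:483],(396,300)),f(s[225:355,130:301],(396,300))])])
cv2.imwrite('pics/crop1.png',I)
E
```

```text
scene
top-ish 255 [236.5 281.6] [228 273  18  18] [105.   4. 139.] [ 0.4958 -0.128   0.062 ] [ 0.4947 -0.128   0.0602] [ 0.509 -0.112  0.065]
top-ish 167 [166.8 283.7] [157 277  19  14] [ 18.   4. 137.] [ 0.4607 -0.2487  0.062 ] [ 0.4591 -0.2491  0.0594] [ 0.467 -0.235  0.065]
top-ish 571 [261.9 327.6] [249 315  27  27] [  9. 144. 131.] [ 0.5966 -0.1072  0.062 ] [ 0.5961 -0.1071  0.0608] [ 0.617 -0.085  0.066]
top-ish 585 [187.5 329.2] [174 316  28  27] [  9. 144. 130.] [ 0.5597 -0.2288  0.062 ] [ 0.5591 -0.2289  0.0608] [ 0.58  -0.206  0.067]
top-ish 84 [321.8 466.4] [318 450  14  30] [ 14. 106.  41.] [ 0.8351 -0.0798  0.062 ] [ 0.8355 -0.08    0.0653] [ 0.85  -0.059  0.08 ]
top-ish 262 [221.2 475.3] [196 471  51   9] [106.   89.   69.5] [ 0.8005 -0.2226  0.062 ] [ 0.7997 -0.2231  0.0573] [ 0.817 -0.189  0.064]
red 123 [478.8 221.1] [475 212   8  20] [0.5981 0.261  0.2175] [0.584 0.256 0.202] [0.608 0.268 0.23 ]
red 310 [433.7 227.4] [420 219  28  18] [0.5568 0.214  0.1647] [0.446 0.191 0.003] [0.579 0.272 0.178]
plate 3634 ((0.6159268021583557, 0.20790621638298035), (0.120217047631
[... 530 characters left out ...]
173. 121.] [ 0.5546 -0.229   0.062 ] [ 0.5545 -0.229   0.062 ] [ 0.577 -0.207  0.068]
top-ish 179 [385.2 227.8] [378 221  15  15] [ 96.  10. 124.] [ 0.4906 -0.128   0.062 ] [ 0.4906 -0.1279  0.0616] [ 0.506 -0.113  0.068]
top-ish 91 [442.3 243.3] [435 239  16   8] [ 95.  12. 125.] [ 0.456  -0.2498  0.062 ] [ 0.4561 -0.2498  0.0618] [ 0.466 -0.235  0.068]
red 41 [186.5 167.1] [183 162   8  10] [0.5905 0.2625 0.2256] [0.584 0.256 0.211] [0.604 0.269 0.231]
red 250 [217.6 192.3] [206 181  24  24] [0.5534 0.2155 0.1623] [0.531 0.191 0.009] [0.584 0.271 0.181]
plate 2829 ((0.6145074963569641, 0.20778867602348328), (0.12026742845773697, 0.19974586367607117), 83.34264373779297) 0.012136841649252569
```

View pics/crop1.png

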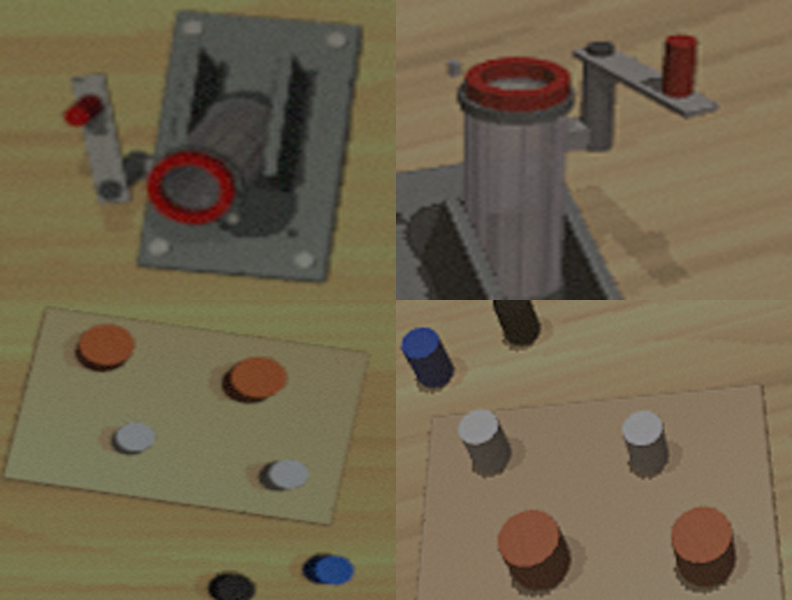

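The crop confirms it: the white pair are on the shelf with the fat ones behind them, and blue and black are off the shelf. It also shows the red mouth ring, the dark pivot disc and the knob.

```bash
cat >> h.py <<'E'
def down(ty,tz=(0,0,-1)):
    z=np.array(tz)/np.linalg.norm(tz);y=np.array(ty)-np.dot(ty,z)*z;y/=np.linalg.norm(y);return np.stack([np.cross(y,z),y,z],1)
def go(p0,R0,p1,R1,N=None,q=2):
    r=Ro.from_matrix(R0.T@R1).as_rotvec();dp=R0.T@(np.array(p1)-p0)
    if N is None:N=int(np.ceil(max(np.linalg.norm(dp)/.028,np.degrees(np.abs(r)).max()/5.8,1)))
    E=Ro.from_rotvec(r/N).as_matrix();S=sum(np.linalg.matrix_power(E,k) for k in range(N))
    s=np.linalg.solve(S,dp)
    print(N,'rows',(s/.03).round(q+1).tolist(),(np.degrees(r/N)/6).round(q+1).tolist())
def now():
    s=read_state();return np.array(s['tool_pos']),Ro.from_rotvec(s['tcp_rot']).as_matrix(),s
az=np.radians(-6.65);L=.5
tx=np.array([np.cos(L)*np.cos(az),np.cos(L)*np.sin(az),np.sin(L)]);tz=np.array([-np.sin(L)*np.cos(az),-np.sin(L)*np.sin(az),np.cos(L)]);ty=np.cross(tz,tx);RT=np.stack([tx,ty,tz],1)
E
python3 - <<'E'
from h import *
D={n:np.load(n+'0.npz') for n in('scene','top')}
for n in D:
    c=viewer.camera_params(n);p=D[n]['p'];h=cv2.cvtColor(p,cv2.COLOR_BGR2HSV);R=np.array(c['R'])
    print(n,'cam',(-R.T@np.array(c['t'])).round(3))
    # white top faces: bright low-sat
    for (u,v) in {'scene':[(237,281),(167,280)],'top':[(385,228),(442,246)]}[n]:
        g=p[v-22:v+23,u-22:u+23];hs=h[v-22:v+23,u-22:u+23];m=((hs[...,1]<45)&(hs[...,2]>105)).astype(np.uint8)
        k,l,s,ce=cv2.connectedComponentsWithStats(m);i=1+np.argmax(s[1:,4]);uv=ce[i]+[u-22,v-22]
        print('prop',uv.round(1),s[i],ray(c,*uv,.062).round(4))
    red=(((h[...,0]<8)|(h[...,0]>172))&(h[...,1]>110)&(h[...,2]>50)).astype(np.uint8)
    (x0,y0,x1,y1)={'scene':(412,212,452,245),'top':(200,176,236,208)}[n]
    m=np.zeros_like(red);m[y0:y1,x0:x1]=red[y0:y1,x0:x1]
    cs,hi=cv2.findContours(m,cv2.RETR_CCOMP,cv2.CHAIN_APPROX_NONE)
    for q,cc in enumerate(cs):
        if len(cc)>15:
            P=cc[:,0].astype(float);Q=np.array([ray(c,*a,.165) for a in P])
            o=-R.T@np.array(c['t']);M0=np.array([.5535,.215,.165])
            W=[];
            for a in Q:
                d=a-o;W.append(RT.T@(o+d*(np.dot(tz,M0-o)/np.dot(tz,d))-M0)[:])
            W=np.array(W)[:,:2].astype(np.float32);e=cv2.fitEllipse(W);f=cv2.minEnclosingCircle(W)
            print('ring hole' if hi[0][q][3]>=0 else 'ring outer',(e[0][0]*1e3,e[0][1]*1e3),[x*1e3 for x in e[1]],(W.min(0)*1e3).round(1),(W.max(0)*1e3).round(1))
    uv={'scene':(456.7,216),'top':(195.6,193.3)}[n]
    Q=ray(c,*uv,.165);d=Q-o;Mz=M0+tz*.0065;print('pivot',(RT.T@(o+d*(np.dot(tz,Mz-o)/np.dot(tz,d))-M0)*1e3).round(1))
p,R,s=now()
az0=np.arctan2(-.128,.493);yd=[np.cos(az0),np.sin(az0),0]
go(p,R,[.493,-.128,.26],down(yd))
E
```

```text
scene cam [ 0.949 -0.132  0.856]
prop [235.8 280. ] [ 13  14  17  15 204] [ 0.4923 -0.1284  0.062 ]
prop [164.9 279.5] [ 12  14  17  16 200] [ 0.451  -0.2507  0.062 ]
ring outer (5.983941722661257, -2.3735654540359974) [47.66055569052696, 64.38218802213669] [-25.9 -27.8] [38.6 23.5]
ring hole (5.106545984745026, 0.3457421553321183) [22.16285653412342, 33.54816883802414] [ -7.9 -16.2] [17.5 17.3]
pivot [-7.8 45.4  6.5]
top cam [0.358 0.006 1.233]
prop [385.4 227.6] [ 16  15  14  14 161] [ 0.4911 -0.1285  0.062 ]
prop [442.9 246.5] [ 16  16  15  15 164] [ 0.4492 -0.2508  0.062 ]
ring outer (-0.628121430054307, 0.044789048843085766) [47.12226241827011, 50.41240155696869] [-25.8 -23.1] [25.4 23.4]
ring hole (-0.8032708428800106, 0.044735672418028116) [32.446857541799545, 34.77039560675621] [-17.3 -17. ] [16.7 17.3]
pivot [-5.3 42.4  6.5]
28 rows [-0.968, -0.188, 0.051] [-0.001, 0.0, 0.471]
```

Emit:
jog_arm(increments=[[[-0.97,-0.19,0.05,0,0,0.47,1],[-0.97,-0.19,0.05,0,0,0.47,1],[-0.97,-0.19,0.05,0,0,0.47,1],[-0.97,-0.19,0.05,0,0,0.47,1],[-0.97,-0.19,0.05,0,0,0.47,1]]])

```text
time: 0.52
tool_pos: [0.4007, 0.5089, 0.2956]
tcp_rot: [-1.067, -2.955, 0.002]
wrist_force: [0.5, 0.1, 0.8]
width: 1.0
grip_force: 0.0
```

Emit:
jog_arm(increments=[[[-0.97,-0.19,0.05,0,0,0.47,1],[-0.97,-0.19,0.05,0,0,0.47,1],[-0.97,-0.19,0.05,0,0,0.47,1],[-0.97,-0.19,0.05,0,0,0.47,1],[-0.97,-0.19,0.05,0,0,0.47,1]]])

```text
time: 0.93
tool_pos: [0.4826, 0.3855, 0.2882]
tcp_rot: [-1.422, -2.801, 0.001]
wrist_force: [0.3, 0.4, -0.1]
width: 1.001
grip_force: 0.0
```

Emit:
jog_arm(increments=[[[-0.97,-0.19,0.05,0,0,0.47,1],[-0.97,-0.19,0.05,0,0,0.47,1],[-0.97,-0.19,0.05,0,0,0.47,1],[-0.97,-0.19,0.05,0,0,0.47,1],[-0.97,-0.19,0.05,0,0,0.47,1]]])

```text
time: 1.35
tool_pos: [0.5318, 0.246, 0.2807]
tcp_rot: [-1.755, -2.605, 0.001]
wrist_force: [0.4, -0.2, -0.4]
width: 0.998
grip_force: 0.0
```

Emit:
jog_arm(increments=[[[-0.97,-0.19,0.05,0,0,0.47,1],[-0.97,-0.19,0.05,0,0,0.47,1],[-0.97,-0.19,0.05,0,0,0.47,1],[-0.97,-0.19,0.05,0,0,0.47,1],[-0.97,-0.19,0.05,0,0,0.47,1]]])

```text
time: 1.77
tool_pos: [0.5456, 0.0988, 0.2733]
tcp_rot: [-2.061, -2.37, 0.001]
wrist_force: [-0.5, 0.1, 0.7]
width: 0.999
grip_force: 0.0
```

Emit:
jog_arm(increments=[[[-0.97,-0.19,0.05,0,0,0.47,1],[-0.97,-0.19,0.05,0,0,0.47,1],[-0.97,-0.19,0.05,0,0,0.47,1],[-0.97,-0.19,0.05,0,0,0.47,1],[-0.97,-0.19,0.05,0,0,0.47,1]]])

```text
time: 2.18
tool_pos: [0.5231, -0.0473, 0.2659]
tcp_rot: [-2.337, -2.099, 0.001]
wrist_force: [0.6, 0.3, 0.2]
width: 0.993
grip_force: 0.0
```

```bash
python3 - <<'E'
from h import *
p,R,s=now();print(s['time'],p,R[:,1],s['q'].round(2))
az0=np.arctan2(-.1285,.4917);yd=[np.cos(az0),np.sin(az0),0]
go(p,R,[.4917,-.1285,.2],down(yd))
E
```

```text
2.1833 [ 0.5230872  -0.04729945  0.26587474] [ 9.94294759e-01 -1.06665775e-01 -5.86327581e-04] [-0.14  0.01  1.96 -0.    1.17 -0.03]
4 rows [-0.711, -0.148, 0.549] [-0.001, 0.0, 0.355]
```

Emit:
jog_arm(increments=[[[-0.71,-0.15,0.55,0,0,0.35,1],[-0.71,-0.15,0.55,0,0,0.35,1],[-0.71,-0.15,0.55,0,0,0.35,1],[-0.71,-0.15,0.55,0,0,0.35,1],[0,0,0.6,0,0,0,1]]])

```text
time: 2.6
tool_pos: [0.4909, -0.1297, 0.1815]
tcp_rot: [2.485, 1.921, -0.002]
wrist_force: [-0.1, 0.6, -0.0]
width: 1.002
grip_force: 0.0
```

```bash
python3 - <<'E'
from h import *
p,R,s=now();print(s['time'],p,R[:,1],s['q'].round(2))
az0=np.arctan2(-.1285,.4917);yd=[np.cos(az0),np.sin(az0),0]
go(p,R,[.4917,-.1285,.112],down(yd),3)
E
```

```text
2.6 [ 0.4908805  -0.12971061  0.18149303] [ 9.67695713e-01 -2.52120464e-01 -5.27754513e-04] [-0.31  0.06  2.08 -0.    1.   -0.05]
3 rows [0.016, 0.006, 0.772] [-0.002, 0.005, 0.002]
```

Emit:
jog_arm(increments=[[[0.02,0,0.77,0,0,0,1],[0.01,0,0.77,0,0,0,1],[0.02,0.01,0.77,0,0,0,1],[0,0,0,0,0,0,-1],[0,0,0,0,0,0,-1]]], force=20)

```text
time: 3.02
tool_pos: [0.4915, -0.1253, 0.1116]
tcp_rot: [-2.479, -1.924, 0.004]
wrist_force: [0.5, 0.8, -0.1]
width: 0.75
grip_force: 0.0
```

Emit:
jog_arm(increments=[[[0,0,0,0,0,0,-1],[0,0,0,0,0,0,-1],[0,0,0,0,0,0,-1],[0,0,0,0,0,0,-1],[0,0,0,0,0,0,-1]]])

```text
time: 3.43
tool_pos: [0.4944, -0.1261, 0.115]
tcp_rot: [2.48, 1.924, 0.003]
wrist_force: [-0.4, 0.1, 5.8]
width: 0.364
grip_force: 20.7
```

```bash
python3 - <<'E'
from h import *
p,R,s=now();print(s['time'],p,R[:,1],s['q'].round(2),s['width'],s['grip_force'],s['wrist_force'])
E
```

```text
3.4333 [ 0.49437708 -0.12607469  0.11495673] [ 0.96866985 -0.24832819  0.00343893] [-0.3   0.15  2.12  0.    0.86 -0.05] 0.36363727090005904 20.656387209892273 [-0.36877546  0.07204481  5.77335491]
```

Emit:
jog_arm(increments=[[[0,0,0,0,0,0,0.3],[0,0,0,0,0,0,0.3],[0,0,0,0,0,0,0.3],[0,0,0,0,0,-1,0.3],[0,0,0,0,0,-1,0.3]]])

```text
time: 3.85
tool_pos: [0.4927, -0.1257, 0.1128]
tcp_rot: [-2.261, -2.18, 0.001]
wrist_force: [0.0, -0.5, 0.1]
width: 0.651
grip_force: 0.0
```

Emit:
jog_arm(increments=[[[0,0,0,0,0,-1,0.3],[0,0,0,0,0,-1,0.3],[0,0,0,0,0,-1,0.3],[0,0,0,0,0,-1,0.3],[0,0,0,0,0,-1,0.3]]])

```text
time: 4.27
tool_pos: [0.4927, -0.1256, 0.1127]
tcp_rot: [-1.62, -2.691, 0.0]
wrist_force: [-0.1, -0.4, 0.6]
width: 0.654
grip_force: 0.0
```

```bash
python3 - <<'E'
from h import *
p,R,s=now();print(s['time'],p,R[:,1],s['q'].round(2),s['width'],s['grip_force'],s['wrist_force'])
go(p,R,[.4944,-.1261,.112],down([.2483,.9687,0]))
E
```

```text
4.2667 [ 0.49273971 -0.12563207  0.11273045] [ 8.83654067e-01  4.68140162e-01 -5.28370855e-04] [-0.3   0.16  2.12 -0.    0.86 -0.79] 0.6537887204543178 0.0 [-0.08760143 -0.41801217  0.56493752]
9 rows [-0.006, 0.003, 0.003] [-0.0, -0.001, -0.884]
```

Emit:
jog_arm(increments=[[[0,0,0,0,0,-0.88,0.3],[0,0,0,0,0,-0.88,0.3],[0,0,0,0,0,-0.88,0.3],[0,0,0,0,0,-0.88,0.3],[0,0,0,0,0,-0.88,0.3]]])

```text
time: 4.68
tool_pos: [0.4927, -0.1257, 0.1127]
tcp_rot: [-0.963, -2.989, 0.0]
wrist_force: [-0.4, -0.0, -0.7]
width: 0.649
grip_force: 0.0
```

Emit:
jog_arm(increments=[[[0,0,0,0,0,-0.88,0.3],[0,0,0,0,0,-0.88,0.3],[0,0,0,0,0,-0.88,0.3],[0,0,0,0,0,-0.88,0.3],[-0.06,0,0,0,0,0,0.3]]])

```text
time: 5.1
tool_pos: [0.4943, -0.126, 0.1127]
tcp_rot: [-0.403, -3.115, -0.0]
wrist_force: [-0.4, -0.4, -0.7]
width: 0.649
grip_force: 0.0
```

```bash
python3 - <<'E'
from h import *
p,R,s=now();print(s['time'],p,R[:,1],s['q'].round(2),s['width'],s['grip_force'],s['wrist_force'])
go(p,R,[.4944,-.1261,.112],down([.2483,.9687,0]),1)
E
```

```text
5.1 [ 0.49425233 -0.12602644  0.11266199] [2.54393664e-01 9.67100750e-01 5.31342848e-05] [-0.3   0.16  2.12  0.    0.86 -1.61] 0.648885083979801 0.0 [-0.41985002 -0.37610222 -0.67995225]
1 rows [-0.005, -0.001, 0.022] [0.001, -0.011, -0.06]
```

Emit:
jog_arm(increments=[[[0,0,0,0,0,0,-1],[0,0,0,0,0,0,-1],[0,0,0,0,0,0,-1],[0,0,0,0,0,0,-1],[0,0,0,0,0,0,-1]]], force=40)

```text
time: 5.52
tool_pos: [0.495, -0.1263, 0.1132]
tcp_rot: [0.407, 3.115, -0.0]
wrist_force: [1.1, -0.8, -0.2]
width: 0.363
grip_force: 39.7
```

```bash
python3 - <<'E'
from h import *
p,R,s=now();print(s['time'],p,R[:,1],s['q'].round(2),s['width'],s['grip_force'],s['wrist_force'])
H=np.array([.556,.217,.165]);R1=np.stack([ty,tx,-tz],1)
go(p+[0,0,.11],R,H+tz*.143,R1)
E
```

```text
5.5167 [ 0.49496481 -0.12625764  0.11321281] [ 2.57187887e-01  9.66361418e-01 -3.66836457e-05] [-0.3   0.16  2.12 -0.    0.86 -1.61] 0.36325855148303937 39.67545032501221 [ 1.1086004  -0.76980509 -0.20586944]
14 rows [0.713, 0.573, -0.077] [-0.28, -0.243, 0.951]
```

Emit:
jog_arm(increments=[[[0,0,-0.5,0,0,0,-1],[0,0,-0.8,0,0,0,-1],[0,0,-0.8,0,0,0,-1],[0,0,-0.8,0,0,0,-1],[0,0,-0.8,0,0,0,-1]]])

```text
time: 5.93
tool_pos: [0.4942, -0.126, 0.2246]
tcp_rot: [-0.407, -3.114, -0.0]
wrist_force: [0.0, -0.5, -0.2]
width: 0.358
grip_force: 39.8
```

Emit:
jog_arm(increments=[[[0.71,0.57,-0.08,-0.28,-0.24,0.95,-1],[0.71,0.57,-0.08,-0.28,-0.24,0.95,-1],[0.71,0.57,-0.08,-0.28,-0.24,0.95,-1],[0.71,0.57,-0.08,-0.28,-0.24,0.95,-1],[0.71,0.57,-0.08,-0.28,-0.24,0.95,-1]]])

```text
time: 6.35
tool_pos: [0.4353, -0.0033, 0.2367]
tcp_rot: [1.118, 2.777, 0.194]
wrist_force: [0.8, 0.3, -1.1]
width: 0.359
grip_force: 39.8
```

```bash
python3 - <<'E'
from h import *
p,R,s=now();print(s['time'],p,R[:,1],s['q'].round(2),s['width'],s['grip_force'],s['wrist_force'])
H=np.array([.556,.217,.165]);R1=np.stack([ty,tx,-tz],1)
go(p,R,H+tz*.143,R1)
E
```

```text
6.35 [ 0.435328   -0.00333051  0.2366675 ] [0.67724987 0.71548438 0.17150719] [-0.12 -0.25  2.26  0.11  0.96 -0.98] 0.35914231710406874 39.814395904541016 [ 0.82239861  0.26873008 -1.05562497]
9 rows [0.712, 0.575, -0.072] [-0.282, -0.244, 0.945]
```

Emit:
jog_arm(increments=[[[0.71,0.57,-0.07,-0.28,-0.24,0.95,-1],[0.71,0.57,-0.07,-0.28,-0.24,0.95,-1],[0.71,0.57,-0.07,-0.28,-0.24,0.95,-1],[0.71,0.57,-0.07,-0.28,-0.24,0.95,-1],[0.71,0.57,-0.07,-0.28,-0.24,0.95,-1]]])

```text
time: 6.77
tool_pos: [0.4382, 0.1193, 0.256]
tcp_rot: [1.645, 2.336, 0.341]
wrist_force: [1.0, -0.8, -0.9]
width: 0.356
grip_force: 39.8
```

Emit:
jog_arm(increments=[[[0.71,0.57,-0.07,-0.28,-0.24,0.95,-1],[0.71,0.57,-0.07,-0.28,-0.24,0.95,-1],[0.71,0.57,-0.07,-0.28,-0.24,0.95,-1],[0.71,0.57,-0.07,-0.28,-0.24,0.95,-1],[0,0,0,0,0,0,-1]]])

```text
time: 7.18
tool_pos: [0.4745, 0.2014, 0.281]
tcp_rot: [1.951, 1.957, 0.435]
wrist_force: [0.3, 0.9, -0.5]
width: 0.356
grip_force: 39.8
```

```bash
python3 - <<'E'
from h import *
H=np.array([.556,.217,.165]);R1=np.stack([ty,tx,-tz],1)
I=[]
for n in('scene','top'):
    p_,d,c=cam(n);np.savez(n+'1.npz',p=p_,d=d)
    a,b={'scene':(380,150),'top':(165,130)}[n];I.append(cv2.resize(p_[b:b+130,a:a+100],(400,520),interpolation=cv2.INTER_CUBIC))
cv2.imwrite('pics/c2.png',np.hstack(I))
p,R,s=now();print(s['time'],p,s['q'].round(2),s['width'],s['wrist_force'],'foot in tube frame',(RT.T@(p+R[:,2]*.103-H)*1e3).round(1))
go(p,R,H+tz*.143,R1,1)
E
```

```text
7.2833 [0.47263192 0.19863836 0.27890371] [ 0.47 -0.22  2.2  -0.32  0.79  0.65] 0.35638149991206497 [-1.15586556 -0.80006135 -1.33268338] foot in tube frame [-20.5 -25.4  35.8]
1 rows [0.864, 0.64, -0.146] [-0.39, -0.253, 1.129]
```

View pics/c2.png

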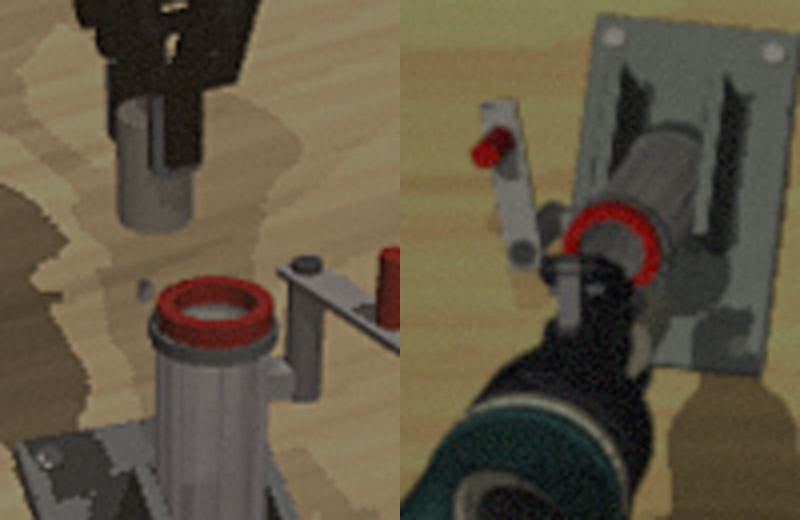

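The scene crop shows the held prop's foot centred near (419,203), above and left of the mouth ring, which is centred near (434,228). The top view shows the hole near (218,190) partly hidden by the gripper. I'll now compute the offset between them in the scene view.

```bash
cat >> h.py <<'E'
def circ(c,ctr,r,ax=RT,n=720):
    a=np.linspace(0,2*np.pi,n);return np.array([proj(c,ctr+r*(np.cos(t)*ax[:,0]+np.sin(t)*ax[:,1])) for t in a])
def edges(a,lo): # subpixel crossing of level along 1-D profile
    i=np.where(np.diff(a>lo))[0];return i+(lo-a[i])/(a[i+1]-a[i])
E
python3 - <<'E'
from h import *
from scipy.optimize import least_squares
c=viewer.camera_params('scene');D=np.load('scene1.npz');im=D['p'].astype(float)
p,R,s=now();foot=p+R[:,2]*.103
P=np.vstack([circ(c,foot,.016,R),circ(c,foot-R[:,2]*.02,.016,R)]);print('pred foot',P.min(0),P.max(0),'bottom ctr',proj(c,foot))
hs=cv2.cvtColor(D['p'],cv2.COLOR_BGR2HSV);g=im.mean(2)
for v in(196,199,202):print(v,g[v,402:434].round().astype(int).tolist(), hs[v,402:434,1].tolist())
for u in(415,418,421):print(u,g[198:216,u].round().astype(int).tolist(),hs[198:216,u,1].tolist())
redn=np.clip(im[...,2]-im[...,:2].max(2),0,None)
print('ring');
for n,F in(('scene','scene1'),('top','top0')):
    cc=viewer.camera_params(n);im2=np.load(F+'.npz')['p'].astype(float);rd=np.clip(im2[...,2]-im2[...,:2].max(2),0,None).astype(np.float32)
    rd=cv2.GaussianBlur(rd,(3,3),.5)
    H=np.array([.556,.217,.165]);x0,y0,x1,y1={'scene':(412,210,452,245),'top':(200,176,236,208)}[n]
    sub=rd[y0:y1,x0:x1];lv=sub.max()*.45
    L=edges(sub.max(0),lv)+x0;V=edges(sub.max(1),lv)+y0
    print(n,'u ext',L,'v ext',V)
    T=circ(cc,H,.024);B=circ(cc,H-.010*tz,.024);U=np.vstack([T,B]);print('pred top',T.min(0),T.max(0),'all',U.min(0),U.max(0))
    for k,d in(('tx',tx),('ty',ty),('X',np.array([1,0,0])),('Z',np.array([0,0,1]))):print(k,(np.array(proj(cc,H+d*.001))-proj(cc,H)).round(2),end=' ')
    print()
E
```

```text
pred foot [406.71709324 190.2475657 ] [426.17445506 209.48318695] bottom ctr (np.float64(416.4746464215645), np.float64(205.01368523323023))
196 [114, 114, 108, 113, 107, 110, 105, 71, 59, 72, 74, 74, 78, 82, 77, 78, 80, 75, 74, 73, 77, 73, 70, 69, 66, 74, 93, 109, 105, 105, 111, 106] [93, 90, 95, 87, 94, 87, 91, 74, 40, 48, 47, 47, 39, 40, 45, 39, 46, 52, 47, 41, 42, 47, 52, 48, 36, 47, 81, 95, 90, 94, 88, 96]
199 [102, 108, 104, 104, 108, 107, 103, 72, 58, 70, 74, 73, 78, 81, 82, 81, 84, 80, 73, 75, 74, 74, 68, 69, 65, 70, 100, 108, 109, 105, 106, 109] [97, 90, 96, 95, 87, 96, 95, 76, 45, 50, 44, 42, 47, 41, 48, 43, 42, 49, 41, 47, 47, 41, 54, 50, 46, 56, 71, 97, 90, 96, 90, 90]
202 [107, 107, 106, 106, 107, 109, 101, 73, 61, 68, 74, 77, 81, 79, 80, 85, 80, 85, 81, 84, 82, 72, 72, 72, 70, 71, 94, 110, 108, 105, 103, 103] [92, 91, 95, 94, 90, 93, 95, 70, 49, 41, 47, 46, 51, 42, 44, 42, 46, 42, 46, 47, 43, 51, 43, 45, 52, 49, 73, 94, 89, 92, 96, 93]
415 [81, 81, 79, 82, 79, 78, 80, 80, 80, 81, 90, 99, 101, 99, 102, 101, 102, 95] [43, 41, 47, 40, 42, 44, 46, 44, 39, 54, 84, 100, 92, 9
[... 155 characters left out ...]
, 93, 91, 91, 94]
421 [76, 75, 73, 78, 84, 85, 82, 83, 81, 82, 88, 100, 100, 103, 99, 99, 92, 90] [40, 47, 50, 42, 47, 44, 42, 42, 35, 48, 82, 96, 91, 88, 95, 90, 94, 97]
ring
scene u ext [418.45063409 448.10886961] v ext [218.23445885 236.52291816]
pred top [420.623372   220.10596999] [449.6441009  233.11747288] all [420.58871275 220.10596999] [449.6441009  238.39265755]
tx [0.23 0.25] ty [ 0.56 -0.1 ] X [0.26 0.46] Z [ 0.12 -0.34] 
top u ext [205.02637173 229.56759042] v ext [180.27303824 204.27138165]
pred top [204.66386475 179.147793  ] [228.5847893  202.16485235] all [204.66386475 177.68198031] [229.64531943 202.16485235]
tx [ 0.01 -0.48] ty [-0.5  -0.05] X [ 0.01 -0.5 ] Z [-0.1  -0.09]
```

```bash
python3 - <<'E'
from h import *
H=np.array([.556,.217,.165])-.004*tx-.005*ty;R1=np.stack([ty,tx,-tz],1)
p,R,s=now();go(p,R,H+tz*.118,R1,5)
E
```

```text
5 rows [0.144, 0.095, 0.138] [-0.078, -0.051, 0.226]
```

Emit:
jog_arm(increments=[[[0.14,0.1,0.14,-0.08,-0.05,0.23,-1],[0.14,0.1,0.14,-0.08,-0.05,0.23,-1],[0.14,0.1,0.14,-0.08,-0.05,0.23,-1],[0.14,0.1,0.14,-0.08,-0.05,0.23,-1],[0.14,0.1,0.14,-0.08,-0.05,0.23,-1]]])

```text
time: 7.7
tool_pos: [0.4964, 0.216, 0.266]
tcp_rot: [2.045, 1.808, 0.463]
wrist_force: [0.2, 0.1, -0.8]
width: 0.36
grip_force: 39.8
```

Emit:
jog_arm(increments=[[[0,0,0,0,0,0,-1],[0,0,0,0,0,0,-1],[0,0,0,0,0,0,-1],[0,0,0,0,0,0,-1],[0,0,0,0,0,0,-1]]])

```text
time: 8.12
tool_pos: [0.497, 0.2171, 0.2675]
tcp_rot: [2.044, 1.809, 0.467]
wrist_force: [-0.3, 1.2, -0.7]
width: 0.356
grip_force: 39.8
```

```bash
python3 - <<'E'
from h import *
H=np.array([.556,.217,.165]);R1=np.stack([ty,tx,-tz],1)
im,d,c=cam('scene');np.savez('scene2.npz',p=im,d=d)
cv2.imwrite('pics/c3.png',cv2.resize(im[170:250,390:470],(560,560),interpolation=cv2.INTER_CUBIC))
p,R,s=now();foot=p+R[:,2]*.103;print(s['time'],p,s['q'].round(2),s['wrist_force'],'foot in tube frame',(RT.T@(foot-H)*1e3).round(1),Ro.from_matrix(R1.T@R).as_rotvec().round(4))
go(p,R,H+tz*.118,R1,1)
P=np.vstack([circ(c,foot,.016,R),circ(c,foot-R[:,2]*.02,.016,R)]);print('pred foot',P.min(0),P.max(0))
g=im.astype(float).mean(2)
for v in(206,209,212):print(v,g[v,412:448].round().astype(int).tolist())
for u in(426,429,432):print(u,g[208:226,u].round().astype(int).tolist(),im[208:226,u,2].tolist())
E
```

```text
8.1667 [0.49699251 0.21718724 0.26747531] [ 0.51 -0.15  2.17 -0.43  0.74  0.89] [-0.12464824 -0.98078155 -0.47408923] foot in tube frame [-2.  -6.6 15. ] [-0.0027  0.      0.0057]
1 rows [0.222, 0.076, 0.002] [0.026, -0.0, -0.054]
pred foot [421.31549536 203.94649797] [441.04700882 222.96520165]
206 [109, 110, 107, 109, 109, 107, 106, 108, 99, 72, 59, 67, 74, 72, 78, 78, 66, 55, 64, 65, 58, 53, 55, 66, 61, 59, 55, 61, 71, 94, 104, 102, 104, 107, 103, 105]
209 [103, 102, 99, 98, 100, 99, 100, 98, 95, 68, 62, 69, 70, 76, 77, 82, 80, 73, 75, 71, 77, 78, 75, 73, 74, 72, 72, 73, 89, 96, 101, 96, 97, 97, 101, 100]
212 [114, 115, 115, 98, 102, 104, 101, 105, 96, 69, 59, 67, 72, 75, 79, 80, 83, 84, 74, 75, 75, 74, 75, 74, 71, 70, 74, 89, 89, 103, 102, 98, 100, 100, 99, 100]
426 [78, 77, 79, 82, 79, 78, 78, 80, 78, 79, 77, 78, 80, 78, 34, 28, 42, 32] [84, 85, 87, 89, 86, 86, 85, 88, 85, 86, 86, 86, 86, 84, 58, 55, 62, 57]
429 [71, 73, 72, 82, 84, 81, 85, 84, 85, 83, 80, 85, 98, 103, 41, 38, 33, 39] [78, 80, 78, 89, 90, 89, 92, 91, 92, 91, 88, 94, 105, 111, 63, 63, 60, 64]
432 [65, 77, 78, 71, 75, 72, 77, 82, 84, 101, 110, 109, 114, 105, 37, 28, 29, 48] [70, 84, 85, 78, 83, 79, 84, 89, 92, 109, 118, 118, 121, 112, 59, 57, 57, 65]
```

View pics/c3.png

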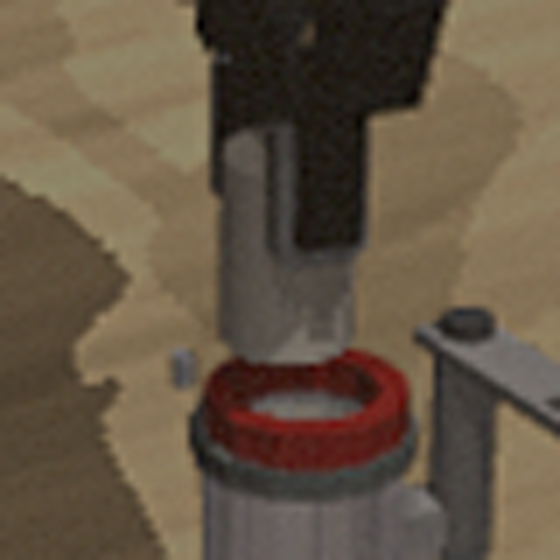

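The crop shows the foot bottom near (431,221), in line with the prediction, and the ring from u≈418 to 448. The foot needs about +5 mm in tool x and -2 mm in tool y.

Emit:
jog_arm(increments=[[[0.17,-0.07,0,0.03,0,-0.05,-1],[0,0,0.1,0,0,0,-1],[0,0,0.1,0,0,0,-1],[0,0,0.1,0,0,0,-1],[0,0,0,0,0,0,-1]]])

```text
time: 8.58
tool_pos: [0.5, 0.2221, 0.2573]
tcp_rot: [2.041, 1.816, 0.461]
wrist_force: [0.6, 0.4, -0.4]
width: 0.356
grip_force: 39.8
```

Emit:
jog_arm(increments=[[[0,0,0.05,0,0,0,-1],[0,0,0.05,0,0,0,-1],[0,0,0.05,0,0,0,-1],[0,0,0,0,0,0,-1],[0,0,0,0,0,0,-1]]])

```text
time: 9.0
tool_pos: [0.5023, 0.222, 0.2543]
tcp_rot: [2.041, 1.816, 0.463]
wrist_force: [-0.2, 0.2, -0.8]
width: 0.357
grip_force: 39.8
```

```bash
cat >> h.py <<'E'
H0=np.array([.556,.217,.165])
def rep(H=H0,k=.103):
    p,R,s=now();print(round(s['time'],2),'foot/tube',(RT.T@(p+R[:,2]*k-H)*1e3).round(1),'F tube',(RT.T@s['wrist_force']).round(1),'w',round(s['width'],3),'tilt',Ro.from_matrix(np.stack([ty,tx,-tz],1).T@R).as_rotvec().round(3));return p,R,s
E
python3 -c "
from h import *
rep()"
```

```text
9.0 foot/tube [-4.6 -1.3  1.2] F tube [-0.6  0.2 -0.6] w 0.357 tilt [ 0.001 -0.     0.   ]
```

Near contact; I'll creep in.

Emit:
jog_arm(increments=[[[0,0,0.04,0,0,0,-1],[0,0,0.04,0,0,0,-1],[0,0,0.04,0,0,0,-1],[0,0,0,0,0,0,-1],[0,0,0,0,0,0,-1]]])

```text
time: 9.42
tool_pos: [0.5047, 0.2221, 0.2521]
tcp_rot: [2.039, 1.815, 0.466]
wrist_force: [2.0, -0.5, 0.9]
width: 0.361
grip_force: 40.1
```

```bash
python3 -c "
from h import *
rep()"
```

```text
9.42 foot/tube [-3.3 -0.8 -1.9] F tube [ 2.2 -0.3 -0.1] w 0.361 tilt [-0.001  0.001  0.   ]
```

Emit:
jog_arm(increments=[[[0,0.03,0,0,0,0,-1],[0,0,0.04,0,0,0,-1],[0,0,0.04,0,0,0,-1],[0,0,0,0,0,0,-1],[0,0,0,0,0,0,-1]]])

```text
time: 9.83
tool_pos: [0.5062, 0.2216, 0.2495]
tcp_rot: [2.04, 1.816, 0.464]
wrist_force: [2.8, -0.0, -1.1]
width: 0.361
grip_force: 40.0
```

```bash
python3 -c "
from h import *
rep()"
```

```text
9.83 foot/tube [-3.4 -1.1 -4.8] F tube [ 1.9  0.3 -2.3] w 0.361 tilt [0. 0. 0.]
```

Emit:
jog_arm(increments=[[[0,0.03,0.03,0,0,0,-1],[0,0,0.05,0,0,0,-1],[0,0,0.05,0,0,0,-1],[0,0,0,0,0,0,-1],[0,0,0,0,0,0,-1]]])

```text
time: 10.25
tool_pos: [0.5083, 0.2212, 0.2461]
tcp_rot: [2.041, 1.816, 0.462]
wrist_force: [-0.1, -0.5, -0.7]
width: 0.361
grip_force: 40.1
```

```bash
python3 -c "
from h import *
rep()"
```

```text
10.25 foot/tube [-3.2 -1.4 -8.9] F tube [-0.4 -0.5 -0.6] w 0.361 tilt [ 0.001 -0.     0.   ]
```

Emit:
jog_arm(increments=[[[0,0,0.1,0,0,0,-1],[0,0,0.1,0,0,0,-1],[0,0,0.1,0,0,0,-1],[0,0,0,0,0,0,-1],[0,0,0,0,0,0,-1]]])

```text
time: 10.67
tool_pos: [0.5128, 0.2207, 0.2382]
tcp_rot: [2.041, 1.816, 0.462]
wrist_force: [-0.2, 0.6, -0.3]
width: 0.36
grip_force: 40.1
```

```bash
python3 -c "
from h import *
rep()"
```

```text
10.67 foot/tube [ -3.1  -1.4 -18. ] F tube [-0.4  0.6 -0.1] w 0.36 tilt [ 0.001 -0.     0.   ]
```

Emit:
jog_arm(increments=[[[0,0,0.09,0,0,0,-1],[0,0,0.09,0,0,0,-1],[0,0,0.08,0,0,0,-1],[0,0,0,0,0,0,-1],[0,0,0,0,0,0,-1]]])

```text
time: 11.08
tool_pos: [0.5165, 0.2203, 0.2315]
tcp_rot: [2.041, 1.816, 0.462]
wrist_force: [0.1, 0.3, -0.3]
width: 0.36
grip_force: 40.1
```

```bash
python3 -c "
from h import *
rep()"
```

```text
11.08 foot/tube [ -3.   -1.4 -25.7] F tube [-0.1  0.3 -0.3] w 0.36 tilt [ 0.001 -0.     0.   ]
```

Emit:
jog_arm(increments=[[[0,0,0,0,0,0,0.3],[0,0,0,0,0,0,0.3],[0,0,0,0,0,0,0.3],[0,0,0,0,0,0,0.3],[0,0,0,0,0,0,0.3]]])

```text
time: 11.5
tool_pos: [0.5167, 0.2205, 0.2321]
tcp_rot: [2.04, 1.816, 0.464]
wrist_force: [0.7, -0.3, -0.0]
width: 0.656
grip_force: 0.0
```

Emit:
jog_arm(increments=[[[0,0,-0.3,0,0,0,0.3],[0,0,-0.8,0,0,0,0.3],[0,0,-0.8,0,0,0,0.3],[0,0,-0.8,0,0,0,0.3],[0,0,0,0,0,0,0.3]]])

```text
time: 11.92
tool_pos: [0.4787, 0.2263, 0.3091]
tcp_rot: [2.038, 1.813, 0.475]
wrist_force: [0.8, 1.1, 0.8]
width: 0.648
grip_force: 0.0
```

```bash
python3 - <<'E'
from h import *
rep()
im,d,c=cam('scene');np.savez('scene3.npz',p=im,d=d)
cv2.imwrite('pics/c4.png',cv2.resize(im[170:320,370:520],(600,600),interpolation=cv2.INTER_CUBIC))
p,R,s=now()
az0=np.arctan2(-.2508,.4505);yd=np.array([np.cos(az0),np.sin(az0),0])
xd=np.array([-yd[1],yd[0],0])
print(xd)
go(p,R,[.4505,-.2508,.19],down(xd))
go(p,R,[.4505,-.2508,.19],down(yd))
E
```

```text
11.92 foot/tube [ 1.4  0.8 60.8] F tube [0.9 1.2 0.4] w 0.648 tilt [-0.006  0.005  0.002]
[0.4864167  0.87372696 0.        ]
18 rows [-0.799, -0.506, 0.13] [0.237, 0.156, -0.612]
18 rows [-0.872, 0.155, 0.252] [0.264, -0.055, 0.203]
```

View pics/c4.png

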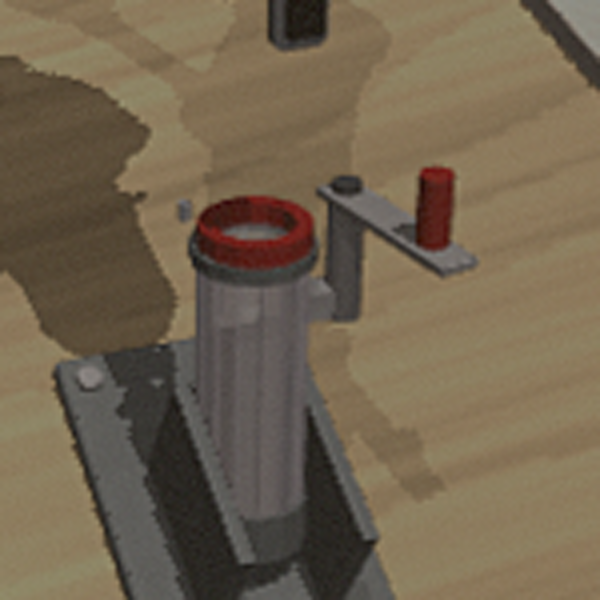

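The crop shows the mouth clear, the first loaded prop slid down inside the tube, and the strap still open. Next is prop B.

Emit:
jog_arm(increments=[[[-0.8,-0.51,0.13,0.24,0.16,-0.61,0.3],[-0.8,-0.51,0.13,0.24,0.16,-0.61,0.3],[-0.8,-0.51,0.13,0.24,0.16,-0.61,0.3],[-0.8,-0.51,0.13,0.24,0.16,-0.61,0.3],[-0.8,-0.51,0.13,0.24,0.16,-0.61,0.3]]])

```text
time: 12.38
tool_pos: [0.418, 0.1027, 0.254]
tcp_rot: [1.778, 2.227, 0.352]
wrist_force: [-0.3, 0.0, 0.3]
width: 0.647
grip_force: 0.0
```

Emit:
jog_arm(increments=[[[-0.8,-0.51,0.13,0.24,0.16,-0.61,0.3],[-0.8,-0.51,0.13,0.24,0.16,-0.61,0.3],[-0.8,-0.51,0.13,0.24,0.16,-0.61,0.3],[-0.8,-0.51,0.13,0.24,0.16,-0.61,0.3],[-0.8,-0.51,0.13,0.24,0.16,-0.61,0.3]]])

```text
time: 12.8
tool_pos: [0.3961, -0.0344, 0.2212]
tcp_rot: [1.455, 2.588, 0.229]
wrist_force: [0.4, -0.7, -0.7]
width: 0.649
grip_force: 0.0
```

```bash
python3 - <<'E'
from h import *
p,R,s=rep();print(p,s['q'].round(2))
go(p,R,[.4535,-.2488,.19],down([.486,.874,0]))
E
```

```text
12.8 foot/tube [-116.1 -260.2   13.1] F tube [ 0.1 -0.6 -0.9] w 0.649 tilt [ 0.253  0.168 -0.638]
[ 0.396064   -0.03438559  0.2212301 ] [-0.22 -0.34  2.36  0.12  0.93 -0.83]
9 rows [-0.717, -0.422, 0.101] [0.204, 0.13, -0.546]
```

Emit:
jog_arm(increments=[[[-0.72,-0.42,0.1,0.2,0.13,-0.55,0.3],[-0.72,-0.42,0.1,0.2,0.13,-0.55,0.3],[-0.72,-0.42,0.1,0.2,0.13,-0.55,0.3],[-0.72,-0.42,0.1,0.2,0.13,-0.55,0.3],[-0.72,-0.42,0.1,0.2,0.13,-0.55,0.3]]])

```text
time: 13.22
tool_pos: [0.4159, -0.1572, 0.2027]
tcp_rot: [1.102, 2.861, 0.108]
wrist_force: [1.2, -0.9, 0.3]
width: 0.648
grip_force: 0.0
```

Emit:
jog_arm(increments=[[[-0.72,-0.42,0.1,0.2,0.13,-0.55,0.5],[-0.72,-0.42,0.1,0.2,0.13,-0.55,0.5],[-0.72,-0.42,0.1,0.2,0.13,-0.55,0.5],[-0.72,-0.42,0.1,0.2,0.13,-0.55,0.5],[0,0,0,0,0,0,0.5]]])

```text
time: 13.63
tool_pos: [0.4573, -0.251, 0.1905]
tcp_rot: [0.785, 3.038, 0.002]
wrist_force: [-0.2, -0.2, -0.4]
width: 0.754
grip_force: 0.0
```

```bash
python3 - <<'E'
from h import *
p,R,s=rep();print(p,s['q'].round(2))
go(p,R,[.4535,-.2488,.112],down([.486,.874,0]),4)
E
```

```text
13.63 foot/tube [ -75.3 -476.2  -47.2] F tube [-0.4 -0.2 -0.2] w 0.754 tilt [ 0.436  0.294 -1.155]
[ 0.45734386 -0.25104035  0.19047568] [-0.55  0.07  2.05  0.    1.02 -1.62]
4 rows [0.038, -0.0, 0.654] [0.005, 0.007, 0.004]
```

Emit:
jog_arm(increments=[[[0.04,0,0.65,0,0,0,0.5],[0.04,0,0.65,0,0,0,0.5],[0.04,0,0.65,0,0,0,0.5],[0.04,0,0.65,0,0,0,0.5],[0,0,0,0,0,0,0.5]]])

```text
time: 14.05
tool_pos: [0.448, -0.2428, 0.1089]
tcp_rot: [-0.787, -3.036, -0.01]
wrist_force: [-0.5, 0.5, -0.6]
width: 0.75
grip_force: 0.0
```

Emit:
jog_arm(increments=[[[0,0,0,0,0,0,-1],[0,0,0,0,0,0,-1],[0,0,0,0,0,0,-1],[0,0,0,0,0,0,-1],[0,0,0,0,0,0,-1]]], force=20)

```text
time: 14.47
tool_pos: [0.4526, -0.2456, 0.115]
tcp_rot: [0.785, 3.036, 0.004]
wrist_force: [-0.5, 0.2, 2.7]
width: 0.367
grip_force: 20.7
```

Emit:
jog_arm(increments=[[[0,0,0,0,0,0,0.2],[0,0,0,0,0,0,0.2],[0,0,0,0,0,0,0.2],[0,0,0,0,0,1,0.2],[0,0,0,0,0,1,0.2]]])

```text
time: 14.88
tool_pos: [0.4516, -0.2451, 0.1136]
tcp_rot: [1.106, 2.937, 0.006]
wrist_force: [0.2, 0.7, -0.1]
width: 0.597
grip_force: 0.0
```

```bash
python3 - <<'E'
from h import *
p,R,s=rep();print(p,R[:,1],s['q'].round(2))
E
```

```text
14.88 foot/tube [-117.7 -470.8 -111.6] F tube [ 0.   0.7 -0.1] w 0.597 tilt [ 0.455  0.242 -0.945]
[ 0.4516315  -0.24513156  0.11363921] [0.65981888 0.75141148 0.00445366] [-0.55  0.16  2.11  0.01  0.86 -1.4 ]
```

Emit:
jog_arm(increments=[[[0,0,0,0,0,1,0.2],[0,0,0,0,0,1,0.2],[0,0,0,0,0,1,0.2],[0,0,0,0,0,1,0.2],[0,0,0,0,0,1,0.2]]])

```text
time: 15.3
tool_pos: [0.4517, -0.2451, 0.1136]
tcp_rot: [1.83, 2.551, 0.007]
wrist_force: [-0.4, -0.1, 0.4]
width: 0.599
grip_force: 0.0
```

Emit:
jog_arm(increments=[[[0,0,0,0,0,1,0.2],[0,0,0,0,0,1,0.2],[0,0,0,0,0,1,0.2],[0,0,0,0,0,1,0.2],[0,0,0,0,0,1,0.2]]])

```text
time: 15.72
tool_pos: [0.4516, -0.2451, 0.1136]
tcp_rot: [2.429, 1.991, 0.007]
wrist_force: [0.9, 0.2, -0.5]
width: 0.6
grip_force: 0.0
```

Emit:
jog_arm(increments=[[[0,0,0,0,0,1,0.2],[0,0,0,0,0,1,0.2],[0,0,0,0,0,1,0.2],[0,0,0,0,0,0,0.2],[0,0,0,0,0,0,0.2]]])

```text
time: 16.13
tool_pos: [0.4516, -0.2452, 0.1136]
tcp_rot: [2.705, 1.598, 0.007]
wrist_force: [0.2, -1.0, 0.7]
width: 0.601
grip_force: 0.0
```

```bash
python3 - <<'E'
from h import *
p,R,s=rep();print(p,R[:,1],s['q'].round(2),'lat',p@[.486,.874,0])
go(p,R,[p[0],p[1],.112],down([.874,-.486,0]),1)
E
```

```text
16.13 foot/tube [-117.7 -470.9 -111.6] F tube [ 0.6 -1.   0.5] w 0.601 tilt [ 0.49  -0.093  0.38 ]
[ 0.45162843 -0.24516049  0.11359478] [ 0.87593014 -0.48243171  0.00245599] [-0.55  0.16  2.11  0.01  0.86 -0.05] lat 0.005221147830458406
1 rows [-0.0, -0.0, 0.053] [0.023, -0.038, 0.039]
```

Grip, lift, plan the transfer.

Emit:
jog_arm(increments=[[[0,0,0,0,0,0,-1],[0,0,0,0,0,0,-1],[0,0,0,0,0,0,-1],[0,0,0,0,0,0,-1],[0,0,0,0,0,0,-1]]], force=40)

```text
time: 16.55
tool_pos: [0.4518, -0.2453, 0.1138]
tcp_rot: [2.706, 1.595, 0.008]
wrist_force: [-0.0, -0.6, 1.6]
width: 0.359
grip_force: 39.5
```

Emit:
jog_arm(increments=[[[0,0,-0.5,0,0,0,-1],[0,0,-0.9,0,0,0,-1],[0,0,-0.9,0,0,0,-1],[0,0,-0.9,0,0,0,-1],[0,0,-0.9,0,0,0,-1]]])

```text
time: 16.97
tool_pos: [0.4507, -0.2451, 0.2372]
tcp_rot: [-2.706, -1.594, -0.007]
wrist_force: [0.9, -0.3, -0.6]
width: 0.356
grip_force: 39.9
```

```bash
python3 - <<'E'
from h import *
p,R,s=rep();print(p,s['q'].round(2))
R1=np.stack([ty,tx,-tz],1);go(p,R,H0-.0031*tx-.0014*ty+tz*.133,R1)
E
```

```text
16.97 foot/tube [ -59.4 -470.9   -2.7] F tube [ 0.5 -0.2 -1. ] w 0.356 tilt [ 0.491 -0.094  0.383]
[ 0.45066466 -0.24514793  0.23721547] [-0.55  0.01  2.02  0.    1.11 -0.05]
17 rows [0.904, -0.2, -0.118] [-0.276, 0.053, -0.215]
```

Emit:
jog_arm(increments=[[[0.9,-0.2,-0.12,-0.28,0.05,-0.22,-1],[0.9,-0.2,-0.12,-0.28,0.05,-0.22,-1],[0.9,-0.2,-0.12,-0.28,0.05,-0.22,-1],[0.9,-0.2,-0.12,-0.28,0.05,-0.22,-1],[0.9,-0.2,-0.12,-0.28,0.05,-0.22,-1]]])

```text
time: 17.38
tool_pos: [0.483, -0.1098, 0.2543]
tcp_rot: [2.512, 1.683, 0.155]
wrist_force: [0.6, -0.2, -1.7]
width: 0.36
grip_force: 39.9
```

Emit:
jog_arm(increments=[[[0.9,-0.2,-0.12,-0.28,0.05,-0.22,-1],[0.9,-0.2,-0.12,-0.28,0.05,-0.22,-1],[0.9,-0.2,-0.12,-0.28,0.05,-0.22,-1],[0.9,-0.2,-0.12,-0.28,0.05,-0.22,-1],[0.9,-0.2,-0.12,-0.28,0.05,-0.22,-1]]])

```text
time: 17.8
tool_pos: [0.4968, 0.0282, 0.2686]
tcp_rot: [2.311, 1.752, 0.291]
wrist_force: [0.5, 0.5, -0.5]
width: 0.354
grip_force: 39.9
```

Emit:
jog_arm(increments=[[[0.9,-0.2,-0.12,-0.28,0.05,-0.22,-1],[0.9,-0.2,-0.12,-0.28,0.05,-0.22,-1],[0.9,-0.2,-0.12,-0.28,0.05,-0.22,-1],[0,0,0,0,0,0,-1],[0,0,0,0,0,0,-1]]])

```text
time: 18.22
tool_pos: [0.4963, 0.1117, 0.2741]
tcp_rot: [2.188, 1.789, 0.365]
wrist_force: [0.8, -0.6, -0.9]
width: 0.356
grip_force: 39.9
```

```bash
python3 - <<'E'
from h import *
p,R,s=rep(k=.102);print(p,s['q'].round(2))
R1=np.stack([ty,tx,-tz],1);go(p,R,H0-.0031*tx-.0014*ty+tz*.118,R1,5)
E
```

```text
18.22 foot/tube [  -0.5 -113.5   17. ] F tube [ 0.3 -0.5 -1.2] w 0.356 tilt [ 0.111 -0.024  0.079]
[0.49629875 0.11173327 0.27405752] [ 0.26 -0.21  2.18 -0.22  0.82  0.58]
5 rows [0.729, -0.128, -0.002] [-0.213, 0.047, -0.15]
```

Emit:
jog_arm(increments=[[[0.73,-0.13,0,-0.21,0.05,-0.15,-1],[0.73,-0.13,0,-0.21,0.05,-0.15,-1],[0.73,-0.13,0,-0.21,0.05,-0.15,-1],[0.73,-0.13,0,-0.21,0.05,-0.15,-1],[0.73,-0.13,0,-0.21,0.05,-0.15,-1]]])

```text
time: 18.63
tool_pos: [0.4983, 0.2207, 0.2671]
tcp_rot: [2.044, 1.811, 0.464]
wrist_force: [0.5, -0.3, -0.6]
width: 0.355
grip_force: 39.9
```

Emit:
jog_arm(increments=[[[0,0,0,0,0,0,-1],[0,0,0,0,0,0,-1],[0,0,0,0,0,0,-1],[0,0,0,0,0,0,-1],[0,0,0,0,0,0,-1]]])

```text
time: 19.05
tool_pos: [0.4984, 0.2201, 0.2676]
tcp_rot: [2.045, 1.811, 0.464]
wrist_force: [-0.1, -0.2, -0.2]
width: 0.359
grip_force: 39.9
```

```bash
python3 - <<'E'
from h import *
p,R,s=rep(k=.102)
R1=np.stack([ty,tx,-tz],1);go(p,R,H0-.0031*tx-.0014*ty+tz*.104,R1,2)
im,d,c=cam('scene');f=p+R[:,2]*.102;P=np.vstack([circ(c,f,.016,R),circ(c,f-R[:,2]*.02,.016,R)]);print(P.min(0),P.max(0))
g=im.astype(float).mean(2)
for v in (208,210):print(g[v,414:452].round().astype(int).tolist())
E
```

```text
19.05 foot/tube [-1.4 -3.7 15.6] F tube [-0.2 -0.2 -0.2] w 0.359 tilt [ 0.    -0.     0.005]
2 rows [0.037, -0.029, 0.227] [-0.001, 0.002, -0.026]
[423.13657285 203.49904432] [442.93584745 222.55041132]
[101, 105, 102, 102, 99, 97, 98, 101, 92, 57, 61, 67, 68, 77, 79, 76, 72, 76, 71, 67, 67, 67, 67, 68, 68, 69, 68, 69, 90, 105, 101, 100, 101, 98, 99, 98, 101, 100]
[111, 97, 100, 99, 101, 100, 103, 99, 95, 62, 62, 67, 74, 76, 80, 82, 79, 72, 74, 74, 71, 74, 74, 69, 74, 71, 69, 67, 86, 100, 99, 100, 101, 99, 100, 98, 98, 98]
```

Emit:
jog_arm(increments=[[[0.04,-0.03,0.22,0,0,-0.03,-1],[0.04,-0.03,0.22,0,0,0,-1],[0,0,0,0,0,0,-1],[0,0,0,0,0,0,-1],[0,0,0,0,0,0,-1]]])

```text
time: 19.52
tool_pos: [0.503, 0.2231, 0.2546]
tcp_rot: [2.041, 1.816, 0.463]
wrist_force: [0.2, 0.3, -0.7]
width: 0.357
grip_force: 40.0
```

```bash
python3 -c "
from h import *
rep(k=.102)"
```

```text
19.52 foot/tube [-4.  -0.1  2.2] F tube [-0.2  0.3 -0.7] w 0.357 tilt [0.001 0.    0.   ]
```

Emit:
jog_arm(increments=[[[-0.04,0.03,0.03,0,0,0,-1],[0,0,0.04,0,0,0,-1],[0,0,0.04,0,0,0,-1],[0,0,0,0,0,0,-1],[0,0,0,0,0,0,-1]]])

```text
time: 19.93
tool_pos: [0.5052, 0.2217, 0.2524]
tcp_rot: [2.04, 1.816, 0.464]
wrist_force: [-0.4, -0.6, -0.6]
width: 0.357
grip_force: 40.0
```

```bash
python3 -c "
from h import *
rep(k=.102)"
```

```text
19.93 foot/tube [-2.9 -1.2 -0.8] F tube [-0.6 -0.7 -0.3] w 0.357 tilt [0.    0.001 0.   ]
```

Emit:
jog_arm(increments=[[[0,0,0.04,0,0,0,-1],[0,0,0.04,0,0,0,-1],[0,0,0.04,0,0,0,-1],[0,0,0,0,0,0,-1],[0,0,0,0,0,0,-1]]])

```text
time: 20.35
tool_pos: [0.507, 0.2215, 0.2493]
tcp_rot: [2.04, 1.816, 0.464]
wrist_force: [0.1, 0.3, -1.1]
width: 0.358
grip_force: 40.0
```

```bash
python3 -c "
from h import *
rep(k=.102)"
```

```text
20.35 foot/tube [-2.8 -1.2 -4.5] F tube [-0.5  0.3 -1. ] w 0.358 tilt [0. 0. 0.]
```

Entering freely.

Emit:
jog_arm(increments=[[[0,0,0.06,0,0,0,-1],[0,0,0.06,0,0,0,-1],[0,0,0.06,0,0,0,-1],[0,0,0.06,0,0,0,-1],[0,0,0,0,0,0,-1]]])

```text
time: 20.77
tool_pos: [0.5104, 0.221, 0.2425]
tcp_rot: [2.041, 1.816, 0.463]
wrist_force: [0.5, -0.3, -0.8]
width: 0.357
grip_force: 40.0
```

```bash
python3 -c "
from h import *
rep(k=.102)"
```

```text
20.77 foot/tube [ -3.1  -1.3 -12. ] F tube [ 0.1 -0.3 -1. ] w 0.357 tilt [0.001 0.    0.   ]
```

Emit:
jog_arm(increments=[[[0,0,0.11,0,0,0,-1],[0,0,0.11,0,0,0,-1],[0,0,0.11,0,0,0,-1],[0,0,0.11,0,0,0,-1],[0,0,0,0,0,0,-1]]])

```text
time: 21.18
tool_pos: [0.5167, 0.2202, 0.2305]
tcp_rot: [2.041, 1.816, 0.463]
wrist_force: [0.3, 0.8, -1.4]
width: 0.356
grip_force: 40.0
```

```bash
python3 -c "
from h import *
rep(k=.102)"
```

```text
21.18 foot/tube [ -3.3  -1.4 -25.6] F tube [-0.5  0.8 -1.4] w 0.356 tilt [0.001 0.    0.   ]
```

Emit:
jog_arm(increments=[[[0,0,0,0,0,0,0.3],[0,0,0,0,0,0,0.3],[0,0,0,0,0,0,0.3],[0,0,0,0,0,0,0.3],[0,0,0,0,0,0,0.3]]])

```text
time: 21.6
tool_pos: [0.5168, 0.2205, 0.2319]
tcp_rot: [2.04, 1.815, 0.465]
wrist_force: [0.7, -0.3, 1.1]
width: 0.656
grip_force: 0.0
```

Emit:
jog_arm(increments=[[[0,0,-0.3,0,0,0,0.3],[0,0,-0.9,0,0,0,0.3],[0,0,-0.9,0,0,0,0.3],[0,0,-0.9,0,0,0,0.3],[0,0,0,0,0,0,0.3]]])

```text
time: 22.02
tool_pos: [0.4745, 0.2269, 0.3174]
tcp_rot: [2.038, 1.813, 0.478]
wrist_force: [1.0, 0.5, 1.4]
width: 0.652
grip_force: 0.0
```

```bash
python3 - <<'E'
from h import *
rep()
im,d,c=cam('scene');it,dt,ct=cam('top');np.savez('scene4.npz',p=im,d=d);np.savez('top4.npz',p=it,d=dt)
cv2.imwrite('pics/c5.png',np.hstack([cv2.resize(im[170:320,390:515],(500,600),interpolation=cv2.INTER_CUBIC),cv2.resize(it[140:215,165:200],(280,600),interpolation=cv2.INTER_CUBIC)]))
E
```

```text
22.02 foot/tube [ 1.8  1.1 70.1] F tube [1.5 0.6 0.7] w 0.652 tilt [-0.008  0.007  0.002]
```

View pics/c5.png

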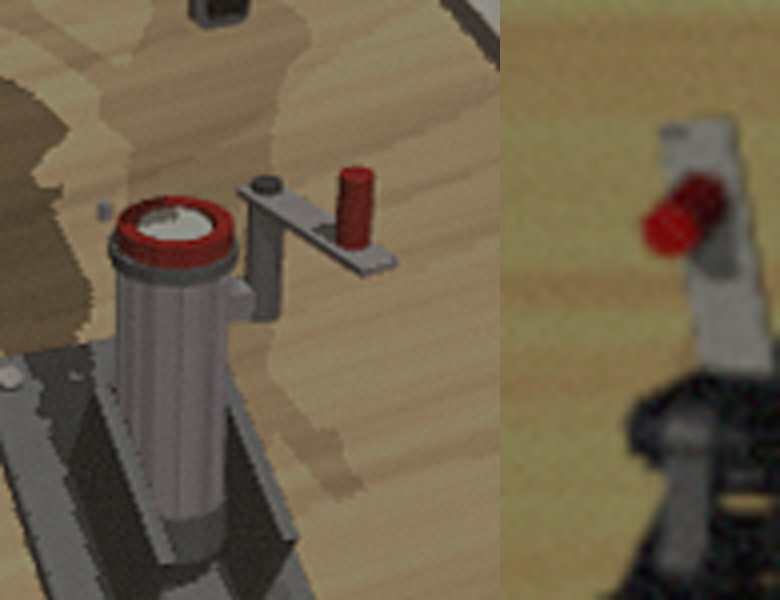

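The crop shows the white prop end just below the rim at (433,225). The strap is still open with the knob's top at about (479,214) in the scene view and (186.5,168.7) in the top view.

```bash
python3 - <<'E'
from h import *
from scipy.optimize import least_squares
cs=viewer.camera_params('scene');ct=viewer.camera_params('top')
for b in((0,0),(-.75,-1.2)):
    f=lambda X:np.r_[np.array(proj(cs,X))-np.array([479.2,213.7])+b,np.array(proj(ct,X))-[186.5,168.7]]
    r=least_squares(f,[.59,.26,.22]);W=RT.T@(r.x-H0)*1e3;print(r.x.round(4),W.round(1),r.fun.round(2))
    for s in(-3,0,3):
        O=np.array([-3.1-s,-1.6]);v=W[:2]-O-[0,42];print(s,np.hypot(*v).round(1),np.arctan2(v[0],-v[1]).round(2))
p,R,s=rep()
E
```

```text
[0.5885 0.2642 0.2235] [51.6 50.6 38.5] [-0.59  0.05 -0.64 -0.31]
-3 52.7 1.77
0 55.7 1.76
3 58.6 1.75
[0.5894 0.2654 0.2209] [51.  51.9 35.8] [-0.84  0.07 -0.92 -0.45]
-3 52.4 1.79
0 55.3 1.78
3 58.2 1.77
22.12 foot/tube [-1.2 -0.3 66.2] F tube [-0.1 -0.1  0.6] w 0.649 tilt [-0.003  0.003  0.001]
```

```bash
python3 - <<'E'
from h import *
p,R,s=now();R1=np.stack([ty,tx,-tz],1);T=H0+.0515*tx+.051*ty
go(p,R,T+tz*.128,R1,4);go(T+tz*.128,R1,T+tz*.085,R1,3)
E
```

```text
4 rows [0.43, 0.441, 0.345] [0.008, -0.008, -0.003]
3 rows [0.0, -0.0, 0.478] [0.0, 0.0, 0.0]
```

Emit:
jog_arm(increments=[[[0.43,0.44,0.34,0.01,-0.01,0,0.1],[0.43,0.44,0.34,0.01,-0.01,0,0.1],[0.43,0.44,0.34,0.01,-0.01,0,0.1],[0.43,0.44,0.34,0,0,0,0.1],[0,0,0,0,0,0,0.1]]])

```text
time: 22.53
tool_pos: [0.5472, 0.2698, 0.2976]
tcp_rot: [2.042, 1.817, 0.456]
wrist_force: [-0.4, -0.0, -0.6]
width: 0.552
grip_force: 0.0
```

```bash
python3 - <<'E'
from h import *
p,R,s=rep(k=.085);R1=np.stack([ty,tx,-tz],1);T=H0+.0515*tx+.051*ty
go(p,R,T+tz*.085,R1,4)
im,d,c=cam('scene')
cv2.imwrite('pics/c6.png',cv2.resize(im[150:250,410:530],(600,500),interpolation=cv2.INTER_CUBIC))
E
```

```text
22.53 foot/tube [50.1 51.2 38.5] F tube [-0.6 -0.  -0.3] w 0.552 tilt [ 0.005 -0.003 -0.   ]
4 rows [-0.003, 0.009, 0.321] [-0.012, 0.008, 0.001]
```

View pics/c6.png

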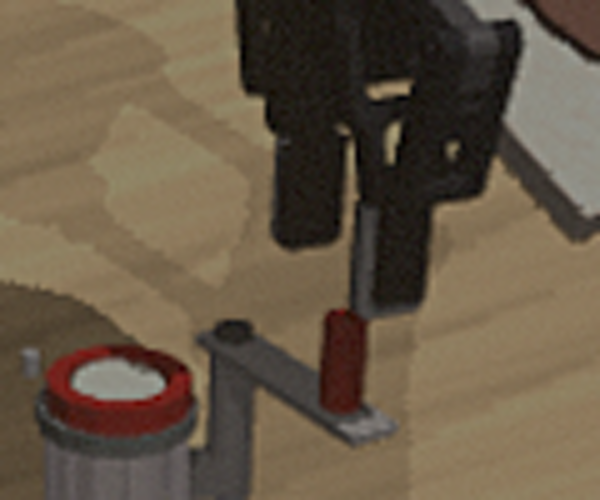

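Fingers straddle the knob line (fingertips midpoint roughly above the knob top at (479,213)). I'll descend and grip lightly.

Emit:
jog_arm(increments=[[[0,0.01,0.32,0,0,0,0.1],[0,0.01,0.32,0,0,0,0.1],[0,0.01,0.32,0,0,0,0.1],[0,0,0.32,0,0,0,0.1],[0,0,0,0,0,0,0.1]]])

```text
time: 23.0
tool_pos: [0.5635, 0.2653, 0.2633]
tcp_rot: [2.043, 1.817, 0.452]
wrist_force: [-0.7, 0.1, -0.1]
width: 0.548
grip_force: 0.0
```

```bash
python3 -c "
from h import *
rep(k=.085)"
```

```text
23.0 foot/tube [48.1 48.4  0.3] F tube [-0.7 -0.   0.2] w 0.548 tilt [ 0.007 -0.005 -0.   ]
```

Emit:
jog_arm(increments=[[[0,0,0,0,0,0,-1],[0,0,0,0,0,0,-1],[0,0,0,0,0,0,-1],[0,0,0,0,0,0,-1],[0,0,0,0,0,0,-1]]], force=20)

```text
time: 23.42
tool_pos: [0.5654, 0.2669, 0.2679]
tcp_rot: [2.04, 1.815, 0.463]
wrist_force: [5.7, -0.5, -2.6]
width: 0.151
grip_force: 22.8
```

```bash
python3 -c "
from h import *
rep(k=.085)"
```

```text
23.42 foot/tube [52.4 50.6  3.6] F tube [ 3.8  0.1 -5. ] w 0.151 tilt [-0.    -0.001  0.   ]
```

Emit:
jog_arm(increments=[[[-0.136,0.003,0,0,0,0,-1],[-0.136,0.003,0,0,0,0,-1],[-0.136,0.003,0,0,0,0,-1],[-0.136,0.003,0,0,0,0,-1],[-0.136,0.003,0,0,0,0,-1]]])

```text
time: 23.83
tool_pos: [0.5636, 0.2472, 0.2683]
tcp_rot: [2.041, 1.815, 0.465]
wrist_force: [5.5, 2.2, -3.9]
width: 0.156
grip_force: 22.7
```

```bash
python3 -c "
from h import *
rep(k=.085)"
```

```text
23.83 foot/tube [53.1 30.9  3.7] F tube [ 2.7  2.8 -5.9] w 0.156 tilt [-0.001  0.001  0.001]
```

Emit:
jog_arm(increments=[[[-0.129,-0.045,0,0,0,0,-1],[-0.129,-0.045,0,0,0,0,-1],[-0.129,-0.045,0,0,0,0,-1],[-0.129,-0.045,0,0,0,0,-1],[-0.129,-0.045,0,0,0,0,-1]]])

```text
time: 24.25
tool_pos: [0.5565, 0.2279, 0.2658]
tcp_rot: [2.038, 1.813, 0.466]
wrist_force: [12.4, -2.1, -4.3]
width: 0.153
grip_force: 22.3
```

```bash
python3 -c "
from h import *
rep(k=.085)"
```

```text
24.25 foot/tube [47.9 10.9  3.8] F tube [ 9.  -0.6 -9.8] w 0.153 tilt [-0.003 -0.     0.001]
```

Emit:
jog_arm(increments=[[[-0.115,-0.065,0.015,0,0,0,-1],[-0.115,-0.065,0.015,0,0,0,-1],[-0.115,-0.065,0.015,0,0,0,-1],[-0.115,-0.065,0.015,0,0,0,-1],[-0.115,-0.065,0.015,0,0,0,-1]]])

```text
time: 24.67
tool_pos: [0.5467, 0.2124, 0.2607]
tcp_rot: [2.04, 1.813, 0.469]
wrist_force: [0.2, 3.6, 8.8]
width: 0.153
grip_force: 24.0
```

```bash
python3 -c "
from h import *
rep(k=.085)"
```

```text
24.67 foot/tube [38.5 -5.5  3.2] F tube [4.  3.6 7.8] w 0.153 tilt [-0.003  0.001  0.002]
```

Emit:
jog_arm(increments=[[[-0.087,-0.12,-0.007,0,0,0,-1],[-0.087,-0.12,-0.007,0,0,0,-1],[-0.087,-0.127,-0.007,0,0,0,-1],[-0.087,-0.127,0,0,0,0,-1],[-0.087,-0.127,0,0,0,0,-1]]])

```text
time: 25.08
tool_pos: [0.5288, 0.199, 0.2522]
tcp_rot: [2.038, 1.811, 0.462]
wrist_force: [5.6, -10.5, 5.1]
width: 0.152
grip_force: 20.7
```

```bash
python3 -c "
from h import *
rep(k=.085)"
```

```text
25.08 foot/tube [ 20.2 -21.4   3.5] F tube [ 8.4 -9.8  1.2] w 0.152 tilt [-0.003 -0.004  0.001]
```

Emit:
jog_arm(increments=[[[-0.1,-0.13,0,0,0,0,-1],[-0.08,-0.13,0,0,0,0,-1],[-0.06,-0.13,0,0,0,0,-1],[-0.03,-0.13,0,0,0,0,-1],[-0.02,-0.13,0,0,0,0,-1]]])

```text
time: 25.5
tool_pos: [0.5091, 0.1929, 0.2416]
tcp_rot: [2.04, 1.813, 0.459]
wrist_force: [-1.6, -4.4, 6.8]
width: 0.14
grip_force: 19.4
```

```bash
python3 -c "
from h import *
rep(k=.085)"
```

```text
25.5 foot/tube [ -1.8 -29.7   3.2] F tube [ 2.3 -4.6  6.5] w 0.14 tilt [ 0.    -0.004  0.001]
```

Emit:
jog_arm(increments=[[[0,-0.06,-0.01,0,0,0,-1],[0,-0.06,-0.01,0,0,0,-1],[0,-0.06,-0.01,0,0,0,-1],[0,0,0,0,0,0,-1],[0,0,0,0,0,0,-1]]])

```text
time: 25.92
tool_pos: [0.5058, 0.193, 0.2405]
tcp_rot: [2.036, 1.812, 0.462]
wrist_force: [13.2, -9.9, -0.1]
width: 0.135
grip_force: 19.8
```

```bash
python3 - <<'E'
from h import *
rep(k=.085)
im,d,c=cam('scene')
cv2.imwrite('pics/c7.png',cv2.resize(im[170:250,390:490],(700,560),interpolation=cv2.INTER_CUBIC))
E
```

```text
25.92 foot/tube [ -4.8 -30.    3.8] F tube [12.4 -8.3 -7. ] w 0.135 tilt [-0.003 -0.004 -0.001]
```

View pics/c7.png

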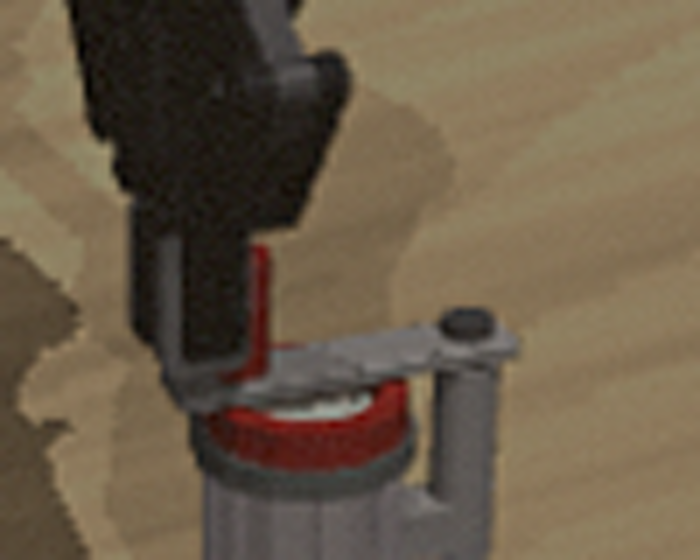

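The crop shows the strap lying across the mouth with the knob at the edge of the pads. I'll re-centre the grip in y and press it to the stop.

Emit:
jog_arm(increments=[[[0,0.05,0,0,0,0,0],[0,0,0,0,0,0,0],[0,0,0,0,0,0,0],[0.15,0,0,0,0,0,0],[0.1,0,0,0,0,0,0]]])

```text
time: 26.38
tool_pos: [0.5051, 0.2022, 0.2381]
tcp_rot: [2.042, 1.816, 0.458]
wrist_force: [-0.1, 0.0, 0.8]
width: 0.498
grip_force: 0.0
```

```bash
python3 -c "
from h import *
rep(k=.085)"
```

```text
26.38 foot/tube [ -8.1 -20.8   2.5] F tube [0.3 0.  0.8] w 0.498 tilt [ 0.004 -0.002  0.   ]
```

Emit:
jog_arm(increments=[[[0.05,0,0,0,0,0,-1],[0,0,0,0,0,0,-1],[0,0,0,0,0,0,-1],[0,0,0,0,0,0,-1],[0,0,0,0,0,0,-1]]], force=20)

```text
time: 26.8
tool_pos: [0.5077, 0.2038, 0.24]
tcp_rot: [2.038, 1.815, 0.464]
wrist_force: [8.6, -1.3, -1.6]
width: 0.152
grip_force: 21.9
```

```bash
python3 -c "
from h import *
rep(k=.085)"
```

```text
26.8 foot/tube [ -4.6 -18.8   3.1] F tube [ 6.9 -0.2 -5.5] w 0.152 tilt [-0.002 -0.001 -0.001]
```

Emit:
jog_arm(increments=[[[0,-0.05,0,0,0,0,-1],[0,-0.05,0,0,0,0,-1],[0,-0.05,0,0,0,0,-1],[0,0,0,0,0,0,-1],[0,0,0,0,0,0,-1]]])

```text
time: 27.22
tool_pos: [0.5069, 0.204, 0.24]
tcp_rot: [2.033, 1.813, 0.471]
wrist_force: [25.5, -5.7, -8.1]
width: 0.153
grip_force: 21.3
```

```bash
python3 -c "
from h import *
rep(k=.085)"
```

```text
27.22 foot/tube [ -4.8 -18.6   3.5] F tube [ 18.9  -2.7 -19.6] w 0.153 tilt [-0.008  0.001 -0.001]
```

Emit:
jog_arm(increments=[[[0,0.1,0,0,0,0,-1],[0,0.1,0,0,0,0,-1],[0,0,0,0,0,0,0],[0,0,0,0,0,0,0],[0,0,0,0,0,0,0]]])

```text
time: 27.63
tool_pos: [0.5064, 0.203, 0.2385]
tcp_rot: [2.042, 1.816, 0.457]
wrist_force: [-0.0, -0.2, -0.2]
width: 0.503
grip_force: 0.0
```

Emit:
jog_arm(increments=[[[0,0,-0.4,0,0,0,0],[0,0,-0.9,0,0,0,0],[0,0,-0.9,0,0,0,0],[0,0,-0.9,0,0,0,0],[0,0,-0.5,0,0,0,0]]])

```text
time: 28.05
tool_pos: [0.4551, 0.2098, 0.3377]
tcp_rot: [2.041, 1.815, 0.464]
wrist_force: [0.7, -0.8, -0.6]
width: 0.497
grip_force: 0.0
```

Emit:
jog_arm(increments=[[[-0.8,0,0,0,0,0,0],[-0.8,0,0,0,0,0,0],[-0.8,0,0,0,0,0,0],[-0.8,0,0,0,0,0,0],[0,0,0,0,0,0,0]]])

```text
time: 28.47
tool_pos: [0.4432, 0.1113, 0.3346]
tcp_rot: [2.043, 1.813, 0.457]
wrist_force: [0.1, -0.1, -0.2]
width: 0.502
grip_force: 0.0
```

```bash
python3 - <<'E'
from h import *
rep(k=.085)
im,d,c=cam('scene');it,dt,ct=cam('top')
cv2.imwrite('pics/c8.png',np.hstack([cv2.resize(im[170:300,390:490],(400,520),interpolation=cv2.INTER_CUBIC),cv2.resize(it[140:270,165:265],(400,520),interpolation=cv2.INTER_CUBIC)]))
E
```

```text
28.47 foot/tube [  -6.6 -118.5  111.6] F tube [ 0.  -0.1 -0.2] w 0.502 tilt [ 0.003 -0.005  0.002]
```

View pics/c8.png

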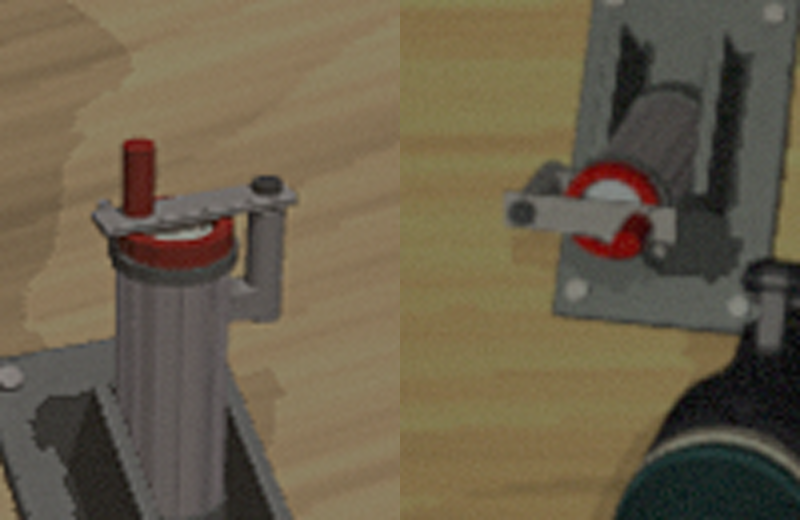

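The strap crosses the mouth at its stop, with the knob at about (424,215) in the scene view. The props are inside and the gripper is clear.

```bash
python3 -c "
from h import *
print(bot.finish_job())"
```

```text
the job is handed in; nothing more can be done
None
```

Both slim white props are in the tube on top of the first, the strap is closed across the mouth against its stop, and the job was handed in at about 28.5 s; the fat props were never touched, and the verdict wasn't shown to me.

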